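Plug the jam-tray divider into its slotted base

TASK

Take the washed divider out of the drying rack and fit it in the empty middle row of the jam pan, between the two dividers already there: find the slots gently by feel, let all five teeth go in together, and lower it by hand until it stands fully home and upright like its neighbours. Do not force it or drop it in, and leave the mug, the syrup bottle and the loose jam portion where they are.

Things in the scene. Friction and masses are not known exactly. Their poses are not given: they have to be found in the camera images.
- divider: Loose white plastic divider, 95-190 g, standing in the rack. Plate 128 mm long (x), 4 thick (y), 60 tall; below it five teeth, each 12 mm wide (x), 4 thick, 12 long, at 26 mm pitch (x = -52, -26, 0, 26, 52). On top a grip tab 50 long (x), 10 thick. Origin: centre of the plane of the tooth tips, z up: teeth z 0-12, plate 12-72, tab 72-101 mm. Same either way round.
- grip (a point): Middle of the divider's grip tab, 90 mm above the divider's origin; x along its length, y across its 10 mm thickness. The tab ends 11 mm above this point and meets the thinner plate 18 mm below it.
- pan: Steel catering pan, fixed, 176 (x) by 325 (y) over its rim, 65 mm tall. Origin: centre of underside, z up. Inside (160 by 309 mm) a grey slotted base insert, top at z 19 mm. Dividers like the loose one are plugged in at y = +76 and -76 mm (tops at z 108), with jam portions outside them; between them it is empty. A divider is home with its origin at z 7 mm, x along pan x, plate on the insert.
- row (a point): Point on the pan's middle line at the height of the insert's top, 19 mm above the pan's origin; axes as the pan's. The empty middle row of slots runs along x through y = 0 here: five slots 14.5 mm long (x), 7 wide (y), 16 deep, at 26 mm pitch. Teeth beside the slots stand on the insert with their tips at this height.
- pan_wall (a point): Pan's inner wall at its +x side, 80 mm from the pan's middle, at the insert's height. The insert is 136 mm long in x, shorter than the pan: it was left up to 11 mm to either side of the pan's middle (along pan x only) and this is not measured, so the slots must be felt for (or seen). Its rubber feet hold it: about 14 N sideways shifts it. Neighbouring dividers sit at the same shift.
- rack: Wire drying rack, fixed: black base 170 (x) by 104 (y), 8 mm thick, with steel wire hoops 50 mm high running along x. Origin: centre of underside, z up. The divider stands on the base between the two middle hoops (8 mm gap at y = 0, 100 mm long), its x along rack x; it is drawn straight up.
- mug: Bystander: white mug, 82 mm across, 92 mm tall, origin at the centre of its underside. Leave it.
- syrup: Bystander: amber squeeze bottle, 62 mm across, 198 mm tall, origin at the centre of its underside. Leave it.
- portion: Bystander: one loose sealed jam portion, 42 by 32 mm, 17 mm tall, origin at the centre of its underside. Leave it.
Things that resemble listed ones, but are neither listed nor needed, are in the scene too. What is meant by the rack is not red, and is the larger of those in its own colour.

How it is judged:
By the outcome, as a careful person would: the job done as asked, in the order asked, and still so for the second after the job is handed in, with the robot touching nothing.
It also fails if it takes over 58 s, if anything falls off the work surface, if the arm or the gripper's body presses on something with over 40 N, if the wrist force passes 120 N, or if a joint passes its speed limit or range.

ROBOT

A 6-joint arm with a two-finger parallel gripper is mounted at the origin on the work surface. World frame = base frame: x ahead of the robot, y to its left, z up, the work surface at z = 0. Lengths are in m, angles in rad, forces in N, time in s.
With the tool pointing down it reaches from about 0.275 to 0.975 m from the base axis. Payload 8.4 kg.
Tool frame: the origin (TCP) lies midway between the tips of the shut fingers; the grasp point (between the pads) lies 19 mm behind it; z points along the fingers, y is the line along which they close (so a half turn about z gives the same grasp; the last joint's range is limited). The gripper opens to 92 mm and grips with 3 to 60 N. Pads are 20 mm wide; open, the fingers measure 128 mm over their backs; the gripper's body (75 mm by 189 mm) begins 69 mm behind the grasp point.
Start: joints at [-1.186, 0.353, 1.633, -0, 1.155, -0.002], TCP at [0.236, -0.579, 0.177] pointing down, gripper open.
Joint ranges: [-2.63, 2.63], [-0.92, 2.1], [0.06, 2.66], [-1.3, 4.44], [0, 2.69], [-3.02, 3.02]. Speed limits (rad/s): [2.22, 2.22, 2.79, 3.14, 3.14, 3.14].

INTERFACE

Orientations are given as a unit quaternion [x, y, z, w].
In Python, from plant import r gives the robot as it stands. The module is installed in compiled form; this text tells all that it offers.
- The arm moves only by the shell command python3 -m crank 'ROWS'. ROWS is JSON, a list that holds one entry, the list of rows, each a list of 7 numbers: the shift along the world's x, y, z in units of 40 mm (1.0 is 40 mm), then the turn, a rotation vector about the world's x, y, z in units of 8 degrees (1.0 is 8 degrees), then the closure, from 0 (fully open) to 1 (shut). In form: [[[tx, ty, tz, ax, ay, az, fingers], ...]]. A call has 1 to 10 rows; each row shifts and turns the commanded pose from where the row before left it; what a row does not reach is not made up. A row lasts 1/10 s, in which the tool goes at most 50 mm and 8.59 degrees, less where a joint would pass 70% of its speed; a pose out of reach is approached as far as the arm can. A call is refused whole if a number of a shift passes 1 or a number of a turn 1, either way. A call with a gripper value outside its range is refused whole. The fingers move at their own pace and stop on an object; the grip force is fixed at half the most. Time passes only in rows, so rows that do not move let the fingers close. It gives the time, the measured TCP pose, the force, the opening and the grip force at its end, in the units of the state.
- r.read_state(): the state, without advancing time (a new reading comes with each control period).
- r.camera(name): name is "side" or "top" or "wrist"; returns a dict with "frame" (420x560x3 uint8, red, green, blue), "fx", "fy", "cx", "cy" (pixels), "k1" (the pictures are not rectified: a ray, as slopes to the right and down, at radius r is drawn at 1 + k1 r^2 times it, then the intrinsics apply), "view" (4x4, takes a point from world to camera coordinates); the wrist camera has in their place "hand_eye" (4x4, takes a point from camera to tool coordinates, whose origin is the TCP and whose axes are the flange's). Camera axes: x right, y down, z forward; pixel columns grow to the right and rows downward; lengths in m; the calibration is good to about 2 mm. A picture is of the moment at which its call begins: read the wrist's pose just before it. There is no depth.
- r.hand_in(): hands the job in; it is judged then, once.
The state is a dict: "clock": time; "q": joint angles; "joint_vel": joint speeds; "joint_torque": joint torques, N m; "tcp_pos": TCP position; "orientation": TCP orientation; "force": force on the tool from outside, world axes, zero at the start; "torque": the same for the moment, N m; "finger_gap": finger opening in m; "gripper_force": force on a finger pad.
Only numpy, scipy, OpenCV 4.12 (cv2) and the standard library are available. Lean on these libraries where they do the work, as an engineer would, in place of code of your own. Each camera call takes 0.05 s, during which the arm holds its last target. There are 200 camera calls.

## Working session

There is one attempt and no reset: what is moved stays moved. The work goes in short steps, Python scripts to look and compute and a shell command to move; the robot and the scene stay as the last step left them, time stands still between calls to the robot, and variables do not carry over. Pictures are saved under pics/ and viewed, at most 13 in all, crops included, and the job is handed in when it is done.

```bash
mkdir -p pics
cat > h.py <<'E'
import numpy as np, cv2
from plant import r
from scipy.spatial.transform import Rotation as R
def snap(name):
    s=r.read_state(); c=r.camera(name); 
    if 'view' in c: c['c2w']=np.linalg.inv(np.array(c['view']))
    else:
        T=np.eye(4);T[:3,:3]=R.from_quat(s['orientation']).as_matrix();T[:3,3]=s['tcp_pos'];c['c2w']=T@np.array(c['hand_eye'])
    return c
def save(c,fn,crop=None,sc=1):
    im=c['frame'][:,:,::-1]
    if crop: x0,y0,x1,y1=crop; im=im[y0:y1,x0:x1]
    cv2.imwrite('pics/'+fn,cv2.resize(im,None,fx=sc,fy=sc,interpolation=cv2.INTER_CUBIC))
def ray(c,uv):
    d=np.array([(uv[0]-c['cx'])/c['fx'],(uv[1]-c['cy'])/c['fy']]); p=d.copy()
    for _ in range(20): p=d/(1+c['k1']*(p@p))
    M=c['c2w']; v=M[:3,:3]@np.array([p[0],p[1],1]); return M[:3,3],v/np.linalg.norm(v)
def onz(c,uv,z):
    o,v=ray(c,uv); return o+v*(z-o[2])/v[2]
def tri(c1,a,c2,b):
    o1,v1=ray(c1,a);o2,v2=ray(c2,b)
    t=np.linalg.lstsq(np.c_[v1,-v2],o2-o1,rcond=None)[0]
    p,q=o1+t[0]*v1,o2+t[1]*v2; return (p+q)/2,np.linalg.norm(p-q)
def proj(c,P):
    p=np.linalg.inv(c['c2w'])@np.r_[P,1]; s=p[:2]/p[2]; s=s*(1+c['k1']*(s@s)); return s[0]*c['fx']+c['cx'],s[1]*c['fy']+c['cy']
E
python3 - <<'E'
from h import *
for n in('top','side'):
    c=snap(n); save(c,n+'0.png',sc=1.4); print(n,c['c2w'].round(3).tolist(),c['fx'],c['cx'],c['cy'],c['k1'])
E
```

```text
top [[0.055, -0.973, 0.223, 0.418], [-0.998, -0.053, 0.017, -0.016], [-0.005, -0.224, -0.975, 1.164], [0.0, 0.0, 0.0, 1.0]] 398.20931988840255 275.9011839873654 204.60022673116566 -0.036270763771672106
side [[-0.725, -0.519, 0.453, -0.083], [-0.689, 0.548, -0.475, 0.759], [-0.001, -0.656, -0.754, 1.287], [0.0, 0.0, 0.0, 1.0]] 519.5526661543873 284.7585914067937 212.70145078376547 -0.03951894985080688
```

View pics/top0.png

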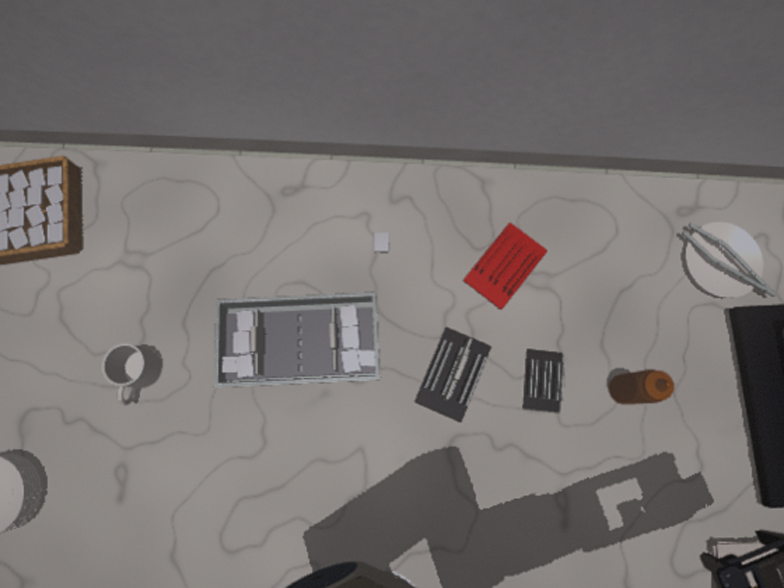

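View pics/side0.png

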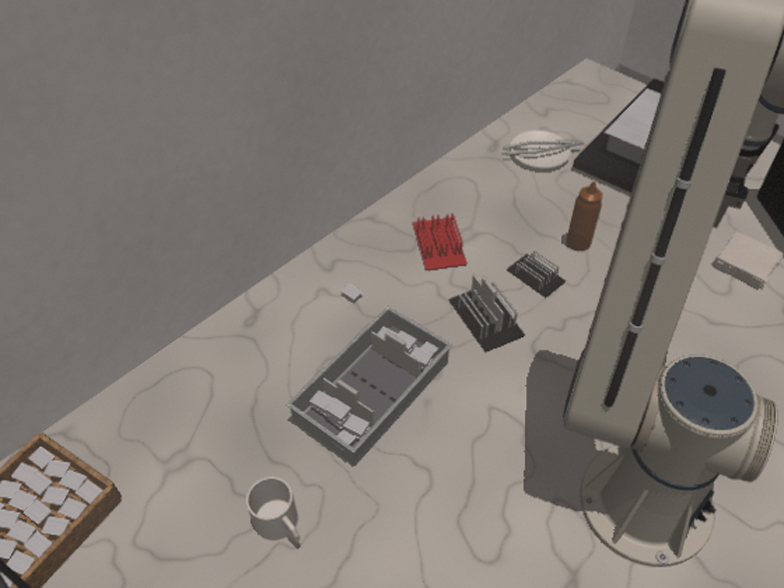

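Top view (1.4× pixels): candidates are the large black rack at (453,375) with a white divider in its middle, the small black rack at (543,380), the red rack at (505,265). The two plugged dividers in the pan at (260,345) and (333,345) also resemble the loose one. I choose the large black rack's divider. The pan's empty row of slots shows at (300,315–375). The side view agrees: divider in the large rack at (490,300).

Run:
```python
from h import *
c=snap('top'); save(c,'crop1.png',(150,200,360,310),3.7)
f=c['frame'].astype(int)
hsv=cv2.cvtColor(c['frame'],cv2.COLOR_RGB2HSV)
# rack base
m=((f.max(2)<75)).astype(np.uint8); m[:,:]*=1
roi=np.zeros_like(m); roi[228:305,290:357]=1; m&=roi
m2=cv2.morphologyEx(m,cv2.MORPH_CLOSE,np.ones((7,7)))
cs=max(cv2.findContours(m2,0,1)[0],key=cv2.contourArea)
pts=np.array([onz(c,p[0],.008)[:2] for p in cs])
b=cv2.minAreaRect((pts*1000).astype(np.float32)); print('rack',b)
# slots
for y in range(222,272):
    pass
g=f.sum(2)/3
print('slot cols'); 
sub=g[222:272,206:222]; print(sub.astype(int))
```

```text
rack ((507.5799560546875, -141.428955078125), (101.09074401855469, 167.17828369140625), 69.4071273803711)
slot cols
[[108 107 107 109 107 108 107 107 107 106 106 106 105 106 105 106]
 [102 101 103 102 103 103 102 102 102 103 103 104 104 104 105 104]
 [104 104 102 103 105 102  96  86  88  98 104 105 104 105 103 104]
 [104 103 103 103 103 103  88  83  94  99 103 106 104 103 105 104]
 [103 103 104 104 104 103  87  98 122 116 104 104 104 103 104 104]
 [103 103 102 104 104 102  87 101 126 119 104 103 104 104 104 104]
 [104 104 102 103 105 103  87  98 124 118 106 103 104 104 104 105]
 [104 103 104 104 104 104  96  98 112 113 104 103 103 104 105 106]
 [103 104 103 104 103 104 104 103 106 104 104 104 105 105 104 107]
 [105 104 104 104 105 104 105 103 104 105 105 105 104 104 105 106]
 [104 104 104 104 104 104 103 103 103 103 104 105 105 105 105 105]
 [104 103 104 105 104 105  94  83  89 100 105 106 105 106 104 105]
 [104 105 102 106 105 104  87  81 100 106 105 105 106 105 105 106]
 [105 104 105 105 105 105  89  78 108 116 107 105 104 104 105 106]
 [103 104 105 104 104 104  90  79 112 120 105 
[... 1666 characters left out ...]
 126 111 109 109 109 109 109]
 [108 108 108 109 108 108 101  84 118 134 116 109 109 110 109 109]
 [107 109 109 109 108 109 101  85 117 133 115 109 108 108 110 111]
 [109 109 109 109 108 108 101  86 118 133 116 108 109 110 109 110]
 [108 109 110 108 109 110 108  99 112 124 114 108 110 110 110 110]
 [109 107 107 108 109 109 109 108 111 110 110 109 110 108 109 110]
 [109 107 109 108 108 109 108 107 106 107 107 106 107 110 108 108]
 [107 108 109 105  99  99 103 103  99  95  93  93 103 110 106 100]
 [106 107 117 124 120 120 132 143 143 146 144 144 145 146 146 146]
 [143 144 143 123  90  88  92  95  97 123 125 102  99  99 103 108]
 [121 124 123 119 121 131 138 142 139 148 158 162 162 158 157 156]]
```

View pics/crop1.png

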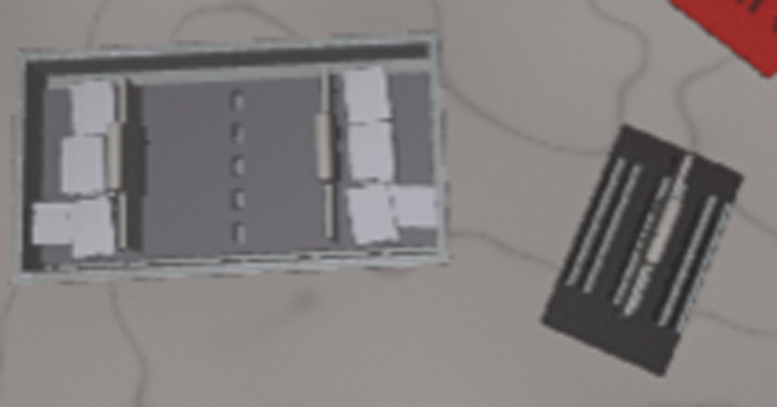

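Run:
```python
from h import *
c=snap('top'); f=c['frame'].astype(int); g=f.mean(2)
P=np.array([onz(c,(213.8+.25*i/4,v),.019) for i,v in enumerate((226.7,235.6,244.6,253.6,262.5))])
print('slots',P.round(4).tolist())
d=P[4]-P[0]; print('pitch',np.linalg.norm(d[:2])/4,'yaw',np.degrees(np.arctan2(-d[1],-d[0])))
# tab in top: bright low-sat pixels
def tab(c,roi,z,lab):
    f=c['frame'].astype(int); x0,y0,x1,y1=roi
    m=np.zeros(f.shape[:2],np.uint8); m[y0:y1,x0:x1]=(f[y0:y1,x0:x1].min(2)>135)
    cs=max(cv2.findContours(m,0,1)[0],key=cv2.contourArea); b=cv2.minAreaRect(cs); print(lab,b,cv2.contourArea(cs)); return b
b=tab(c,(300,230,350,300),.109,'toptab')
p=onz(c,b[0],.109); print('tab centre',p.round(4))
q=cv2.boxPoints(b); w=np.array([onz(c,x,.109) for x in q])*1000; print(w.round(1).tolist())
w=snap('wrist'); print(w['hand_eye'],w['fx'],w['cx'],w['cy'],w['k1'])
s=r.read_state(); print(s['tcp_pos'],R.from_quat(s['orientation']).as_matrix().round(3).tolist(),s['clock'],s['finger_gap'])
```

```text
slots [[0.6048, 0.1822, 0.019], [0.5787, 0.1796, 0.019], [0.5526, 0.1771, 0.019], [0.5267, 0.1746, 0.019], [0.5014, 0.1722, 0.019]]
pitch 0.025977564523633576 yaw 5.498925043834141
toptab ((306.0, 256.0), (28.0, 12.0), 90.0) 175.0
tab centre [ 0.5253 -0.0838  0.109 ]
[[561.5, -66.4, 109.0], [563.2, -98.3, 109.0], [489.5, -100.9, 109.0], [487.8, -69.5, 109.0]]
[[-2.53631108e-04 -9.55451441e-01 -2.95148233e-01  8.31784028e-02]
 [ 9.99999735e-01 -4.09528617e-05 -7.26762171e-04  2.70452610e-04]
 [ 6.82298799e-04 -2.95148339e-01  9.55451198e-01 -2.07831609e-01]
 [ 0.00000000e+00  0.00000000e+00  0.00000000e+00  1.00000000e+00]] 376.78775400807484 282.3432119006181 212.40960848015837 -0.01241917881510891
[ 0.23568928 -0.5786029   0.1765598 ] [[0.926, 0.377, -0.0], [0.377, -0.926, 0.001], [0.0, -0.001, -1.0]] 0.25 0.09197492710460264
```

```bash
python3 -m crank '[[[0,0,0.5,0,0,0,0],[0,0,1,0,0,0,0],[0,0,1,0,0,0,0],[0.2,0.4,0.8,0,0,-0.5,0],[0.6,1,0,0,0,-0.8,0],[0.6,1,0,0,0,-0.8,0],[0.6,1,0,0,0,-0.8,0],[0.6,1,0,0,0,-0.8,0],[0.6,1,0,0,0,-0.8,0],[0.6,1,0,0,0,-0.8,0]]]'
python3 -m crank '[[[0.6,1,0,0,0,0,0],[0.6,1,0,0,0,0,0],[0.6,1,0,0,0,0,0],[0.6,1,0,0,0,0,0],[0.6,0.6,0,0,0,0,0],[0,0,0,0,0,0,0]]]'
python3 - <<'E'
from h import *
c=snap('wrist'); save(c,'w1.png',sc=1.4); s=r.read_state(); print(s['clock'],s['tcp_pos'],R.from_quat(s['orientation']).as_euler('zyx',degrees=True))
E
```

```text
clock: 1.25
tcp_pos: [0.3883, -0.3211, 0.309]
orientation: [0.984, -0.178, 0.0, 0.0]
force: [0.3, -0.4, -0.3]
finger_gap: 0.0922
gripper_force: 0.0
clock: 1.85
tcp_pos: [0.5098, -0.1359, 0.3087]
orientation: [0.985, -0.174, 0.0, -0.001]
force: [-0.1, -0.1, 0.5]
finger_gap: 0.0919
gripper_force: 0.0
1.9 [ 0.50842478 -0.13747302  0.30859293] [ 2.00573984e+01 -2.70713719e-02 -1.79992428e+02]
```

View pics/w1.png

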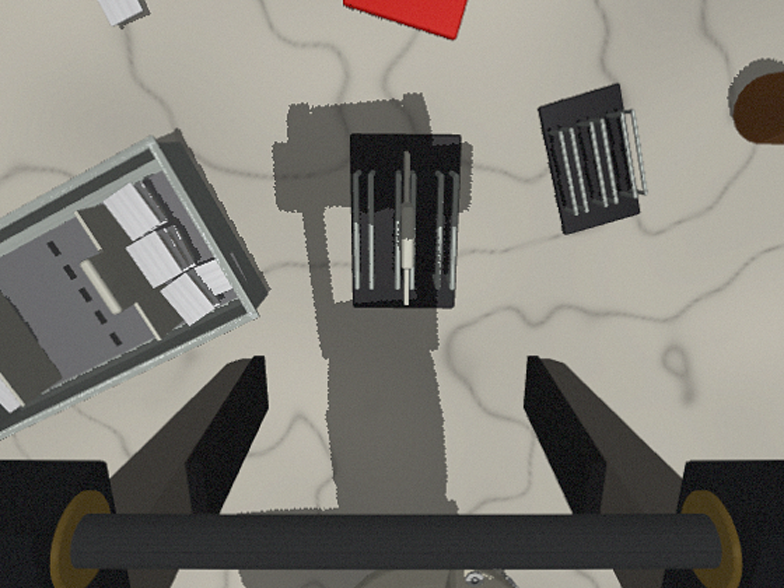

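The wrist view (1.4× pixels) shows the divider in the big rack: plate ends at about (406,152) and (406,304), tab half in shadow around (407,205–270), and the base from (351,135) to (456,307). The pan's slot row runs (52,247)–(117,340).

Run:
```python
from h import *
c=snap('wrist'); f=c['frame'].astype(int); s=r.read_state()
A=onz(c,(406/1.4,151/1.4),.080);B=onz(c,(406.5/1.4,305/1.4),.080); print('plate ends',A.round(4),B.round(4),np.linalg.norm(A-B),(A+B)/2,np.degrees(np.arctan2(*(A-B)[1::-1])))
m=np.zeros(f.shape[:2],np.uint8); m[90:225,240:340]=f[90:225,240:340].max(2)<60
m=cv2.morphologyEx(m,cv2.MORPH_CLOSE,np.ones((3,3)))
cs=max(cv2.findContours(m,0,1)[0],key=cv2.contourArea)
pts=(np.array([onz(c,p[0],.008)[:2] for p in cs])*1000).astype(np.float32); print('rack',cv2.minAreaRect(pts))
g=f.mean(2)
for v in (112,125,140,150,160,170,180,190,200,210,216,218,220): print(v,g[v,282:300].astype(int))
S=[onz(c,(u/1.4,v/1.4),.019) for u,v in((53,248),(70,272),(86,295),(101,317),(117,340))]; S=np.array(S); print(S.round(4).tolist(),S.mean(0))
```

```text
plate ends [ 0.5717 -0.1701  0.08  ] [ 0.4499 -0.1268  0.08  ] 0.129279190848997 [ 0.51083081 -0.14845243  0.08      ] -19.537865787684797
rack ((507.15142822265625, -143.5284423828125), (103.58718872070312, 168.70716857910156), 69.12033081054688)
112 [18 29 28 29 44 84 99 95 98 15 17 27 21 13 20 28 26 23]
125 [ 82  81  75  23  35  86 100  96  86  45  80  80  80  61  24  24  27  20]
140 [ 81  85  72  16  38  82 100  93  76  48  80  82  77  41  25  18  19  24]
150 [84 80 73 84 92 96 94 94 98 93 93 86 76 38 21 28 27 15]
160 [ 86  78  71  88  93  95  93  94  96  94  89  94 132  29  11  26  18  19]
170 [ 90  71  80 142 159  88 108 106 123 202 166  96 132   9  19  26  21  29]
180 [185 137  72 136 169 196 196 198 197 189 160 124 129  14  22  12  12  22]
190 [190 134  43  76 161 174 175 173 171 167 156 126  96  17  25  22  14  23]
200 [190 135  52  53  67 139 209 193  87 139 181 139  65  20  18  23  28  24]
210 [ 52  50  53  48  59 124 207 191  69  48  50  52  51  53  20  27  22  26]
216 [ 29  14  20  18  35 117 215 197  40  16  22  27  12  28  25  25  25  24]
218 [15 17 29 19 18 22 25 29 12 22 29 24 21 26 30 25 14 25]
220 [ 98  98  95  98  99  97  98  97  97  99  96  97  97  98 100  95  98 101]
[[0.6022, 0.1797, 0.019], [0.5755, 0.1764, 0.019], [0.5494, 0.1735, 0.019], [0.5239, 0.1709, 0.019], [0.4964, 0.1679, 0.019]] [0.54949132 0.17369707 0.019     ]
```

Run:
```python
from h import *
c=snap('wrist'); g=c['frame'].astype(int).mean(2); s=r.read_state()
print('ends',g[104:114,288].astype(int),g[142:152,285].astype(int),g[142:152,291].astype(int),g[192:204,291].astype(int))
A=onz(c,(288.6,108),.080);B=onz(c,(288.3,217.5),.080); print('plate',((A+B)/2).round(4),np.linalg.norm(A-B),np.degrees(np.arctan2(*(A-B)[1::-1])))
for v in(150,170,190,198): print(v,onz(c,(288.5,v),.109).round(4))
for yaw in(-20,):
  for rc in((.5076,-.1414),(.5072,-.1435)):pass
print(s['tcp_pos'].round(4) if hasattr(s['tcp_pos'],'round') else s['tcp_pos'])
```

```text
ends [ 29  25  29  75 101  97  99  98  95  97] [46 61 80 79 75 92 93 93 93 93] [81 82 74 81 79 88 88 89 88 90] [179 179 182 178 183 181 180 181 181 185 179 183]
plate [ 0.5108 -0.1477  0.08  ] 0.12866743526464078 -20.033002759137336
150 [ 0.5312 -0.1547  0.109 ]
170 [ 0.5107 -0.1473  0.109 ]
190 [ 0.4895 -0.1396  0.109 ]
198 [ 0.4809 -0.1365  0.109 ]
[ 0.5073 -0.1392  0.3087]
```

```bash
python3 -m crank '[[[0.08,-0.21,-0.7,0,0,-0.03,0],[0,0,-1,0,0,0,0],[0,0,-0.8,0,0,0,0.1],[0,0,-0.2,0,0,0,0.3],[0,0,0,0,0,0,0.3],[0,0,0,0,0,0,0.3]]]'
python3 - <<'E'
from h import *
s=r.read_state();c=snap('wrist'); save(c,'w2.png',(180,100,400,300),3); print(s['tcp_pos'],s['finger_gap'])
E
```

```text
clock: 2.6
tcp_pos: [0.5116, -0.1481, 0.2025]
orientation: [0.984, -0.178, 0.001, 0.0]
force: [0.4, -0.5, 0.1]
finger_gap: 0.0649
gripper_force: 0.0
[ 0.51164025 -0.148072    0.2024875 ] 0.06492166468752796
```

View pics/w2.png

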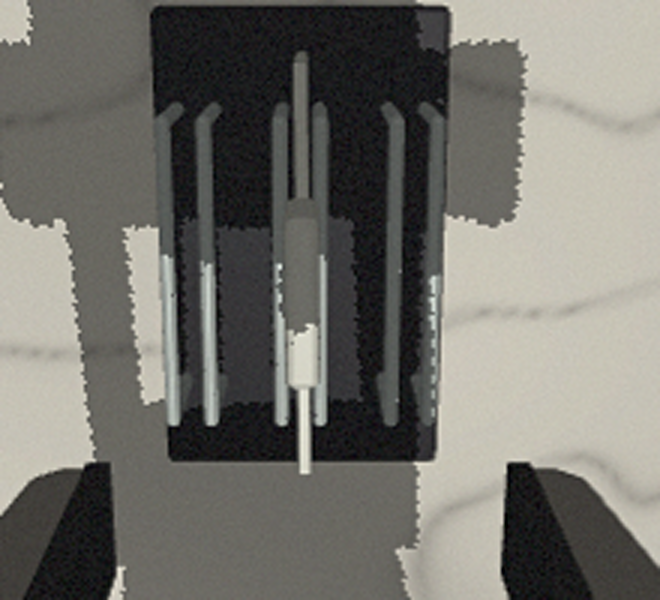

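Crop (3×, offset 180,100): the tab spans (286–320, 198–387), and the plate ends are at (302,52) and (305,473). The divider is nearly aligned with the tool.

Run:
```python
from h import *
c=snap('wrist'); s=r.read_state(); px=lambda u,v:(180+u/3-.33,100+v/3-.33)
A=onz(c,px(301.5,52),.080);B=onz(c,px(305,473),.080);M=(A+B)/2
print('plate',M.round(4),np.linalg.norm(A-B),np.degrees(np.arctan2(*(A-B)[1::-1])))
A2=onz(c,px(302.5,200),.109);B2=onz(c,px(303.5,380),.109); print('tab',((A2+B2)/2).round(4),np.linalg.norm(A2-B2))
Q=R.from_quat(s['orientation']).as_matrix(); print('tool x yaw',np.degrees(np.arctan2(Q[1,0],Q[0,0])),s['tcp_pos'])
print('tool-frame offset of plate mm',(Q.T@(M-s['tcp_pos'])*1000).round(2), 'tilt',Q[:,2].round(4))
```

```text
plate [ 0.514  -0.1477  0.08  ] 0.1299188342163451 -20.131792788072
tab [ 0.5159 -0.1484  0.109 ] 0.05127459078770218
tool x yaw -20.49935845199099 [ 0.51204136 -0.14782849  0.20276023]
tool-frame offset of plate mm [  1.4   -0.81 122.77] tilt [ 2.8e-03 -8.0e-04 -1.0e+00]
```

```bash
python3 -m crank '[[[0.06,0,-1,0,0,0.05,0.3],[0,0,-1,0,0,0,0.4],[0,0,-0.7,0,0,0,0.5],[0,0,-0.39,0,0,0,0.6],[0,0,0,0,0,0,0.6],[0,0,0,0,0,0,0.6]]]'
python3 -m crank '[[[0,0,0,0,0,0,0.8],[0,0,0,0,0,0,1],[0,0,0,0,0,0,1],[0,0,0,0,0,0,1],[0,0,0,0,0,0,1],[0,0,0,0,0,0,1]]]'
```

```text
clock: 3.3
tcp_pos: [0.5143, -0.1475, 0.0785]
orientation: [0.985, -0.174, 0.001, 0.0]
force: [0.5, -0.3, 0.4]
finger_gap: 0.0365
gripper_force: 0.0
clock: 3.9
tcp_pos: [0.5134, -0.1473, 0.0774]
orientation: [0.985, -0.174, 0.0, 0.0]
force: [-0.2, -0.2, 0.1]
finger_gap: 0.0005
gripper_force: 0.0
```

Run:
```python
from h import *
c=snap('wrist'); d=snap('side')
a=cv2.resize(c['frame'][150:400,130:430],(380,317)); 
b=cv2.resize(d['frame'][140:290,260:440],(380,317)); cv2.imwrite('pics/m3.png',np.hstack([a,b])[:,:,::-1]); print(r.read_state())
```

```text
{'clock': 4.0, 'q': array([-2.82081306e-01,  3.34366998e-01,  1.91630137e+00,  6.78769410e-06,
        8.90961975e-01,  1.63907628e+00]), 'joint_vel': array([-3.76070407e-04,  1.31589857e-03,  6.67674913e-05,  1.44265425e-04,
        3.23100621e-04, -4.73137200e-04]), 'joint_torque': array([-1.14697199e-03, -5.19001079e+01, -2.72413856e+01,  7.13792309e-03,
       -7.55547686e-02, -8.43851581e-06]), 'tcp_pos': array([ 0.51334664, -0.14720861,  0.0772837 ]), 'orientation': array([ 9.84694702e-01, -1.74288107e-01, -1.84534224e-05, -4.63466108e-06]), 'force': array([ 0.2094958 ,  0.24041163, -0.55358593]), 'torque': array([0.07133029, 0.10005766, 0.02783149]), 'gripper_force': 0.0, 'finger_gap': 0.000562834091984421}
```

View pics/m3.png

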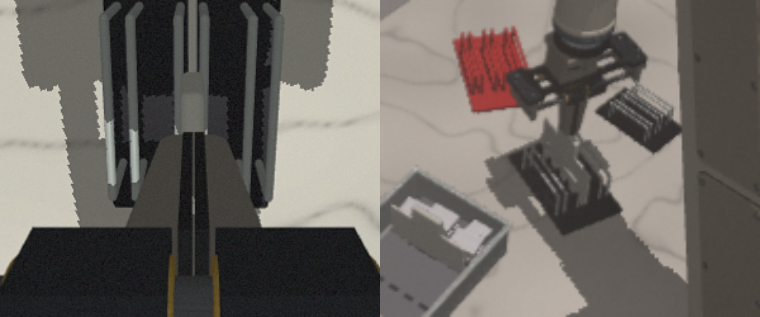

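The wrist crop shows the tab (193,75–130) uncovered ahead of shut fingers, and the side crop shows the finger tips (567,132) just above the tab. The fingers closed on nothing, so I'll check where the tips really are against the reported TCP.

Run:
```python
from h import *
c=snap('wrist'); d=snap('side'); t=snap('top'); s=r.read_state(); p=np.array(s['tcp_pos'])
Q=R.from_quat(s['orientation']).as_matrix()
for n,cc in(('w',c),('s',d),('t',t)):
    print(n,[tuple(np.round(proj(cc,p+Q@[x,0,-h]),1)) for x,h in((0,0),(.01,0),(0,.019),(0,.04))])
a=cv2.resize(d['frame'][150:230,310:400],(390,347),interpolation=cv2.INTER_CUBIC)
b=cv2.resize(c['frame'][190:290,220:340],(390,347),interpolation=cv2.INTER_CUBIC)
cv2.imwrite('pics/m4.png',np.hstack([a,b])[:,:,::-1])
```

```text
w [(np.float64(281.4), np.float64(243.5)), (np.float64(281.4), np.float64(227.5)), (np.float64(281.3), np.float64(256.5)), (np.float64(281.1), np.float64(273.9))]
s [(np.float64(347.0), np.float64(209.0)), (np.float64(345.4), np.float64(206.8)), (np.float64(347.6), np.float64(204.9)), (np.float64(348.2), np.float64(200.3))]
t [(np.float64(328.4), np.float64(262.8)), (np.float64(329.8), np.float64(259.4)), (np.float64(329.3), np.float64(262.2)), (np.float64(330.3), np.float64(261.6))]
```

View pics/m4.png

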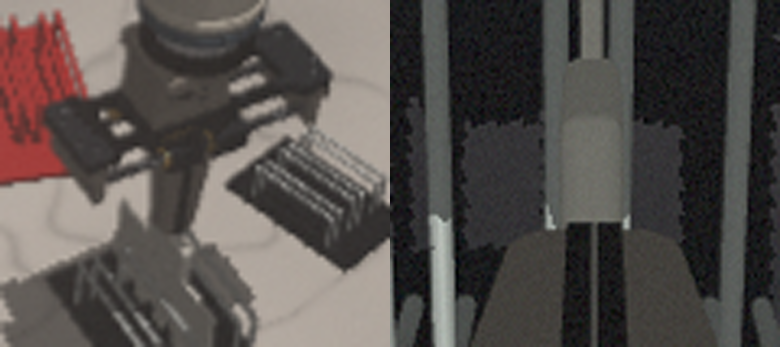

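The pad corners in the wrist pictures, triangulated with the known opening, put the real tips about 36 mm short of the reported TCP. That agrees with the fingers shutting just above the tab. I'll open and go down in small steps while watching the force.

```bash
python3 -m crank '[[[0,0,0,0,0,0,0.6],[0,0,0,0,0,0,0.6],[0,0,0,0,0,0,0.6],[0,0,0,0,0,0,0.6],[0,0,-0.2,0,0,0,0.6],[0,0,-0.2,0,0,0,0.6],[0,0,0,0,0,0,0.6]]]'
python3 -m crank '[[[0,0,-0.1,0,0,0,0.6],[0,0,-0.1,0,0,0,0.6],[0,0,-0.1,0,0,0,0.6],[0,0,-0.1,0,0,0,0.6],[0,0,0,0,0,0,0.6]]]'
python3 - <<'E'
from h import *
c=snap('wrist'); d=snap('side')
a=cv2.resize(d['frame'][150:230,310:400],(390,347),interpolation=cv2.INTER_CUBIC)
b=cv2.resize(c['frame'][190:310,210:350],(390,347),interpolation=cv2.INTER_CUBIC)
cv2.imwrite('pics/m5.png',np.hstack([a,b])[:,:,::-1])
E
```

```text
clock: 4.85
tcp_pos: [0.5122, -0.1469, 0.0598]
orientation: [0.985, -0.174, -0.001, -0.0]
force: [0.2, -0.2, 0.6]
finger_gap: 0.0366
gripper_force: 0.0
clock: 5.35
tcp_pos: [0.513, -0.1471, 0.0447]
orientation: [0.985, -0.174, -0.0, -0.0]
force: [0.4, 0.9, 0.1]
finger_gap: 0.0369
gripper_force: 0.0
```

View pics/m5.png

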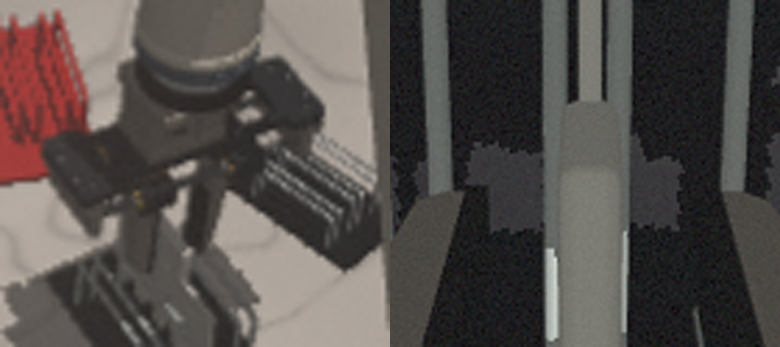

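The fingers now straddle the tab (side crop (180,260); wrist crop tab (590,100–347) between the fingers), with no contact force. Close.

```bash
python3 -m crank '[[[0,0,0,0,0,0,0.8],[0,0,0,0,0,0,1],[0,0,0,0,0,0,1],[0,0,0,0,0,0,1],[0,0,0,0,0,0,1]]]'
python3 -m crank '[[[0,0,0.1,0,0,0,1],[0,0,0.3,0,0,0,1],[0,0,0,0,0,0,1]]]'
```

```text
clock: 5.95
tcp_pos: [0.5134, -0.1472, 0.0454]
orientation: [0.985, -0.174, 0.0, -0.0]
force: [-0.6, -0.6, 0.9]
finger_gap: 0.0098
gripper_force: 30.0
clock: 6.25
tcp_pos: [0.5145, -0.1476, 0.063]
orientation: [0.985, -0.174, 0.001, 0.0]
force: [-0.3, -0.3, -2.6]
finger_gap: 0.0098
gripper_force: 30.0
```

```bash
python3 -m crank '[[[0,0,0.7,0,0,0,1],[0,0,1,0,0,0,1],[0,0,1,0,0,0,1],[0.05,0.4,0.3,0,0,0.2,1],[0.1,0.9,0,0,0,0.4,1],[0.1,1,0,0,0,0.5,1],[0.1,1,0,0,0,0.5,1],[0.1,1,0,0,0,0.5,1],[0.1,1,0,0,0,0.5,1],[0.1,1,0,0,0,0.4,1]]]'
python3 -m crank '[[[0.1,0.8,0,0,0,0.2,1],[0.1,0.5,0,0,0,0,1],[0.1,0.3,0,0,0,0,1],[0.06,0.2,0,0,0,0,1],[0,0,0,0,0,0,1],[0,0,0,0,0,0,1],[0,0,0,0,0,0,1]]]'
python3 - <<'E'
from h import *
s=r.read_state(); c=snap('wrist'); d=snap('side')
b=cv2.resize(c['frame'],(480,360)); a=cv2.resize(d['frame'][180:360,190:350],(320,360))
cv2.imwrite('pics/m6.png',np.hstack([b,a])[:,:,::-1])
Q=R.from_quat(s['orientation']).as_matrix(); print(s['tcp_pos'],np.degrees(np.arctan2(Q[1,0],Q[0,0])),Q[:,2],s['clock'],s['force'])
E
```

```text
clock: 7.25
tcp_pos: [0.5385, 0.1071, 0.1805]
orientation: [0.999, 0.036, -0.0, -0.0]
force: [0.3, -0.0, -0.9]
finger_gap: 0.0097
gripper_force: 30.0
clock: 7.95
tcp_pos: [0.5537, 0.1758, 0.1813]
orientation: [0.999, 0.048, -0.0, 0.0]
force: [0.2, 0.7, -1.7]
finger_gap: 0.0094
gripper_force: 30.0
[0.55365069 0.17582117 0.18125095] 5.467010471450286 [-1.85867599e-04 -2.40038837e-04 -9.99999954e-01] 7.95 [ 0.23068864  0.73128955 -1.66248139]
```

View pics/m6.png

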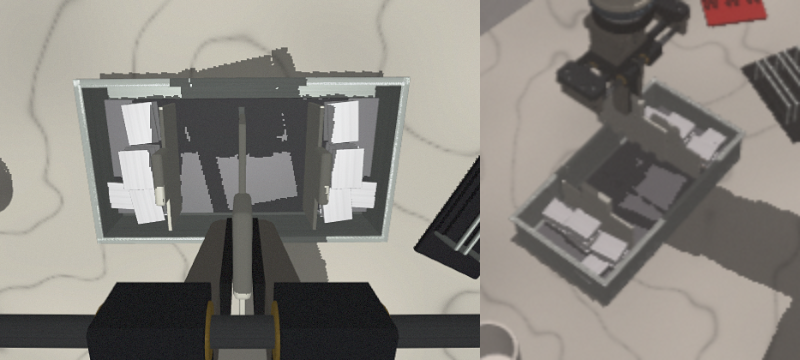

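The wrist view shows the held divider centred between the neighbours, with its far plate end at (241,107). It hides the slots, so I'll shift 60 mm toward −y to see the slots beside it.

```bash
python3 -m crank '[[[0,-0.5,0,0,0,0,1],[0,-0.6,0,0,0,0,1],[0,-0.4,0,0,0,0,1],[0,0,0,0,0,0,1],[0,0,0,0,0,0,1],[0,0,0,0,0,0,1]]]'
python3 - <<'E'
from h import *
s=r.read_state(); c=snap('wrist'); t=snap('top')
import pickle; pickle.dump((c,t,s),open('v7.pkl','wb'))
a=cv2.resize(c['frame'][100:310,170:310],(400,600),interpolation=cv2.INTER_CUBIC)
b=cv2.resize(t['frame'][200:290,150:210],(400,600),interpolation=cv2.INTER_CUBIC)
b=cv2.resize(t['frame'][205:280,200:250],(400,600),interpolation=cv2.INTER_CUBIC)
cv2.imwrite('pics/m7.png',np.hstack([a,b])[:,:,::-1])
print(s['tcp_pos'])
E
```

```text
clock: 8.65
tcp_pos: [0.5539, 0.1172, 0.1814]
orientation: [0.999, 0.048, 0.0, -0.0]
force: [-0.0, -0.3, -1.5]
finger_gap: 0.0099
gripper_force: 30.0
[0.55387549 0.1172158  0.18135402]
```

View pics/m7.png

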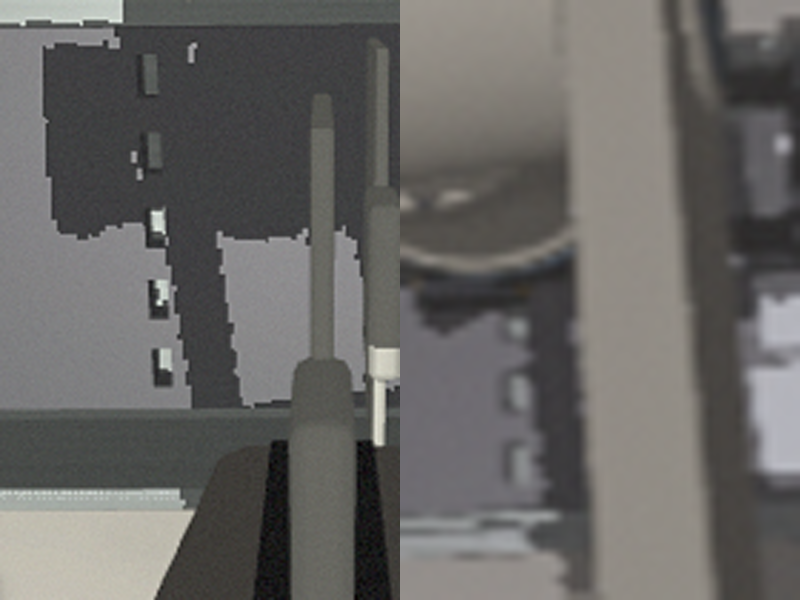

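Left crop (2.857×, offset 170,100) shows all five slots, centred at (148,75), (151.5,153), (156,228), (159.5,299) and (162.5,367). The held divider's far end face runs from its top edge (322,128) to its bottom (322,95).

Run:
```python
from h import *
import pickle; c,t,s=pickle.load(open('v7.pkl','rb'))
px=lambda u,v:(170+u/2.857-.33,100+v/2.857-.33)
S=np.array([onz(c,px(*p),.019) for p in((148,75),(151.5,153),(156,228),(159.5,299),(162.5,367))])
d=S[0]-S[4]; print(S.round(4).tolist(),'mean',S.mean(0).round(4),'pitch',np.linalg.norm(d)/4,'yaw',np.degrees(np.arctan2(d[1],d[0])))
p=np.array(s['tcp_pos']);Q=R.from_quat(s['orientation']).as_matrix(); zo=p[2]-.0374
yaw=np.arctan2(Q[1,0],Q[0,0]); e=np.array([np.cos(yaw),np.sin(yaw),0]);n=np.array([-e[1],e[0],0])
for lab,uv,z,L in(('top end',(322,128),.072,.064),('bot end',(322,95),.012,.064),('tabbot',(322,358),.072,.025),('tab top',(322,430),.101,.025)):
    w=onz(c,px(*uv),zo+z)-p; print(lab,'x0',(w@e-L)*1000,'y0',w@n*1000)
m=S.mean(0)-p; print('slot centre rel tcp: along',m@e*1000,'across',m@n*1000)
T=np.array([onz(t,(200+u/8-.44,205+v/8-.44),.019) for u,v in((514,325),(517,390),(520,462))]);print('top slots 3-5',T.round(4).tolist())
```

```text
[[0.6039, 0.1807, 0.019], [0.5778, 0.1782, 0.019], [0.5517, 0.1753, 0.019], [0.5259, 0.1728, 0.019], [0.5002, 0.1704, 0.019]] mean [0.5519 0.1755 0.019 ] pitch 0.026041515053040747 yaw 5.698237486706636
top end x0 -1.845785982613507 y0 -0.3882304791080166
bot end x0 -2.176451547932973 y0 -0.31653504719771225
tabbot x0 -1.6677008669006912 y0 -0.3793471529590699
tab top x0 -2.6603743176855446 y0 -0.413740244422466
slot centre rel tcp: along 3.647571561108513 across 58.191702898109185
top slots 3-5 [[0.5589, 0.0331, 0.019], [0.5356, 0.0305, 0.019], [0.51, 0.0279, 0.019]]
```

```bash
python3 -m crank '[[[0,0.5,0,0,0,0,1],[0,0.6,0,0,0,0,1],[0,0.37,0,0,0,0,1],[0,0,0,0,0,0,1],[0,0,-0.5,0,0,0,1],[0,0,-0.8,0,0,0,1],[0,0,-0.8,0,0,0,1],[0,0,-0.5,0,0,0,1],[0,0,-0.2,0,0,0,1],[0,0,0,0,0,0,1]]]'
python3 -m crank '[[[0,0,0,0,0,0,1],[0,0,0,0,0,0,1]]]'
python3 - <<'E'
from h import *
s=r.read_state();print(s['tcp_pos'],s['force'],s['torque'],R.from_quat(s['orientation']).as_rotvec())
E
```

```text
clock: 9.75
tcp_pos: [0.5531, 0.1751, 0.0684]
orientation: [0.999, 0.048, -0.001, 0.0]
force: [0.1, -0.3, -2.1]
finger_gap: 0.0095
gripper_force: 30.0
clock: 9.95
tcp_pos: [0.5548, 0.1758, 0.0706]
orientation: [0.999, 0.048, 0.001, -0.0]
force: [-1.4, -0.6, -1.7]
finger_gap: 0.0099
gripper_force: 30.0
[0.55481245 0.1758112  0.07062235] [-1.35137799 -0.6062594  -1.72746937] [-0.02379416  0.0138887  -0.04189007] [-3.13742416 -0.15136585 -0.00334195]
```

```bash
python3 -m crank '[[[0,0,-0.05,0,0,0,1],[0,0,-0.05,0,0,0,1],[0,0,-0.05,0,0,0,1],[0,0,-0.05,0,0,0,1],[0,0,-0.05,0,0,0,1],[0,0,0,0,0,0,1]]]'
python3 -m crank '[[[0,0,-0.025,0,0,0,1],[0,0,-0.025,0,0,0,1],[0,0,0,0,0,0,1]]]'
python3 -m crank '[[[0,0,-0.025,0,0,0,1],[0,0,-0.025,0,0,0,1],[0,0,0,0,0,0,1]]]'
```

```text
clock: 10.55
tcp_pos: [0.5535, 0.1755, 0.0589]
orientation: [0.999, 0.048, -0.0, 0.0]
force: [-0.0, 0.2, -1.6]
finger_gap: 0.0096
gripper_force: 30.0
clock: 10.85
tcp_pos: [0.5537, 0.1755, 0.0572]
orientation: [0.999, 0.048, -0.0, 0.0]
force: [0.1, -0.1, -1.6]
finger_gap: 0.0098
gripper_force: 30.0
clock: 11.15
tcp_pos: [0.5536, 0.1755, 0.0551]
orientation: [0.999, 0.048, -0.0, 0.0]
force: [0.1, -0.1, -0.9]
finger_gap: 0.0097
gripper_force: 30.0
```

```bash
python3 -m crank '[[[0,0,-0.025,0,0,0,1],[0,0,-0.025,0,0,0,1],[0,0,0,0,0,0,1]]]'
python3 -m crank '[[[0,0,0,0,0,0,1]]]'
```

```text
clock: 11.45
tcp_pos: [0.5537, 0.1755, 0.0531]
orientation: [0.999, 0.048, -0.0, 0.0]
force: [-0.4, -0.2, -1.6]
finger_gap: 0.0097
gripper_force: 30.0
clock: 11.55
tcp_pos: [0.5538, 0.1756, 0.0532]
orientation: [0.999, 0.048, -0.0, 0.0]
force: [-1.2, -0.1, -2.5]
finger_gap: 0.0097
gripper_force: 30.0
```

No contact with the tips about 3 mm below the insert top, so the teeth are in. I keep lowering gently.

```bash
python3 -m crank '[[[0,0,-0.025,0,0,0,1],[0,0,-0.025,0,0,0,1],[0,0,-0.025,0,0,0,1],[0,0,0,0,0,0,1]]]'
python3 -m crank '[[[0,0,-0.025,0,0,0,1],[0,0,-0.025,0,0,0,1],[0,0,-0.025,0,0,0,1],[0,0,0,0,0,0,1]]]'
```

```text
clock: 11.95
tcp_pos: [0.5536, 0.1755, 0.0501]
orientation: [0.999, 0.048, -0.0, 0.0]
force: [0.7, -0.6, -0.9]
finger_gap: 0.0097
gripper_force: 30.0
clock: 12.35
tcp_pos: [0.5536, 0.1755, 0.0471]
orientation: [0.999, 0.048, -0.0, 0.0]
force: [0.1, 1.0, -2.1]
finger_gap: 0.0095
gripper_force: 30.0
```

```bash
python3 -m crank '[[[0,0,-0.025,0,0,0,1],[0,0,0,0,0,0,1]]]'
python3 -m crank '[[[0,0,-0.02,0,0,0,1],[0,0,0,0,0,0,1]]]'
```

```text
clock: 12.55
tcp_pos: [0.5537, 0.1755, 0.0462]
orientation: [0.999, 0.048, -0.0, 0.0]
force: [-0.1, -0.1, -1.0]
finger_gap: 0.0098
gripper_force: 30.0
clock: 12.75
tcp_pos: [0.5537, 0.1756, 0.0454]
orientation: [0.999, 0.048, -0.0, 0.0]
force: [-1.2, 0.2, -2.4]
finger_gap: 0.0098
gripper_force: 30.0
```

```bash
for i in 1; do python3 -m crank '[[[0,0,-0.0125,0,0,0,1],[0,0,0,0,0,0,1]]]'; python3 -m crank '[[[0,0,-0.0125,0,0,0,1],[0,0,0,0,0,0,1]]]'; done
python3 -m crank '[[[0,0,-0.0125,0,0,0,1],[0,0,0,0,0,0,1]]]'
```

```text
clock: 12.95
tcp_pos: [0.5537, 0.1755, 0.0449]
orientation: [0.999, 0.048, -0.0, 0.0]
force: [0.5, 0.0, -1.8]
finger_gap: 0.0096
gripper_force: 30.0
clock: 13.15
tcp_pos: [0.5538, 0.1756, 0.0444]
orientation: [0.999, 0.048, 0.0, -0.0]
force: [0.6, 0.5, -1.5]
finger_gap: 0.0096
gripper_force: 30.0
clock: 13.35
tcp_pos: [0.5538, 0.1756, 0.0444]
orientation: [0.999, 0.048, 0.0, -0.0]
force: [-2.7, 0.1, 4.1]
finger_gap: 0.0098
gripper_force: 30.0
```

Contact of about 5 N came exactly at the expected home height. Release partway, go straight up, then check.

```bash
python3 -m crank '[[[0,0,0,0,0,0,0.85],[0,0,0,0,0,0,0.7],[0,0,0,0,0,0,0.6],[0,0,0,0,0,0,0.6],[0,0,0,0,0,0,0.6]]]'
python3 -m crank '[[[0,0,0.2,0,0,0,0.6],[0,0,0.5,0,0,0,0.6],[0,0,0.8,0,0,0,0.6],[0,0,1,0,0,0,0.6],[0,0,1,0,0,0,0.6],[0,0,0.5,0,0,0,0.6],[0,0,0,0,0,0,0.6],[0,0,0,0,0,0,0.6],[0,0,0,0,0,0,0.6]]]'
python3 - <<'E'
from h import *
s=r.read_state(); c=snap('wrist'); d=snap('side')
b=cv2.resize(c['frame'][60:340,80:480],(480,336)); a=cv2.resize(d['frame'][215:345,195:335],(320,336),interpolation=cv2.INTER_CUBIC)
cv2.imwrite('pics/m8.png',np.hstack([b,a])[:,:,::-1]); print(s['tcp_pos'],s['force'])
E
```

```text
clock: 13.85
tcp_pos: [0.5538, 0.1755, 0.0439]
orientation: [0.999, 0.048, -0.0, 0.0]
force: [-0.2, 0.1, -0.5]
finger_gap: 0.0365
gripper_force: 0.0
clock: 14.75
tcp_pos: [0.5528, 0.1752, 0.2026]
orientation: [0.999, 0.048, -0.001, 0.0]
force: [0.9, -0.7, 0.4]
finger_gap: 0.0368
gripper_force: 0.0
[0.55277913 0.17524857 0.20259966] [ 0.93319228 -0.67690928  0.36939539]
```

View pics/m8.png

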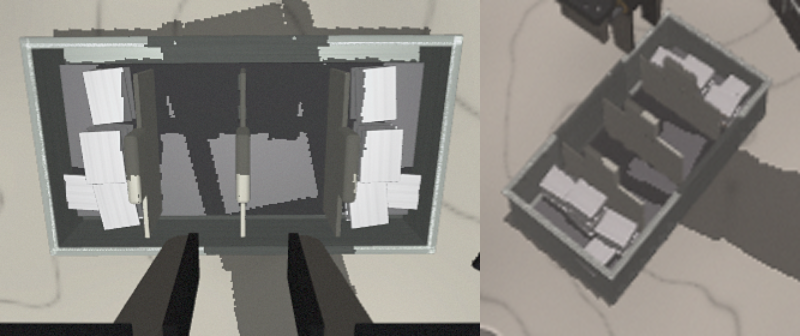

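The middle divider stands at (243,70–235) level with its neighbours at (147,…) and (345,…), with its ends and tab lined up and upright in both views. The gripper is clear, so I hand in.

```bash
python3 -c "
from plant import r
print(r.hand_in())"
```

```text
the job is handed in; nothing more can be done
None
```

The divider is in the pan's middle row, fully home and upright in line with its neighbours; I released it, moved the gripper clear and handed the job in at about 15 s (limit 58 s), after a first grasp that closed just above the tab on nothing.

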